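Unclamp a notched glass slide and present its label over the light pad

TASK

Fold the steel hasp off its staple and right back, clear of the glass slide it guards on the clamp fixture. Then take the slide by its clear part, lift it off without turning it over, and find its frosted end, the one with the small corner notch and the label: hold the slide level, label up, about 10 cm above the light pad, with the label over the middle of the pad and the frosted end pointing to the pad's orange stripe. Finish while still holding it there, and leave the other things on the bench where they are.

Things in the scene. Friction and masses are not known exactly. Their poses are not given: they have to be found in the camera images.
- fixture: clamp fixture, fixed to the bench: dark grey base plate 130 (x) x 220 (y) x 10 mm thick; origin at the centre of its underside, z up. At its origin a round post, 24 mm across at the top, rises to 36 mm above the bench and carries the slide. The hasp's hinge block (34 mm wide in x, 12 mm in y, up to 52 mm above the bench) stands at y = -76 mm; at y = +74 mm a steel block 20 x 14 mm, 40 mm high, carries a brass staple 4 x 6 mm whose top is 58 mm above the bench. Its yaw varies
- hasp_hinge (a point): middle of the hasp's hinge axis, on the fixture at y = -76 mm, 46 mm above the bench; the axis runs along the fixture's x
- hasp (a joint): angle of the hasp in rad: 0 = closed, bar lying level along the fixture's +y over the slide with its slotted end round the staple; it grows as the free end rises, 1.57 = bar upright, 2.6 = folded right back (stop), free end on the hinge's far side (fixture -y). About 1 N at the free end moves it; friction keeps it where it is left. The bar is 14 mm wide and 6 mm thick; closed, it passes 2 mm above the slide
- hasp_tab (a point): grip point at the middle of the red tab on the hasp's free end, 170 mm from the hinge axis and level with it (46 mm above the bench) when closed; the tab is 26 mm long along the bar, 14 mm wide (along the hinge axis), 8 mm thick, with free space on both sides and 36 mm free below
- slide: greenish glass slide 80 (x) x 30 (y) x 5 mm, 30 g, lying loose on the fixture's post at widely varying yaw (its frosted end may point towards either side, away from or back towards the robot), always label up; origin at the centre of its underside, z up out of the label face. Its opaque white frosted end is x = +20 to +40 mm, with the notch, 8 x 8 mm, cut from the corner at +x, +y; the clear part is x = -40 to +20 mm. Both long edges are free for a grip across the 30 mm width
- slide_label (a point): middle of the label (small black squares) on top of the slide's frosted end: x = +30 mm, z = +5 mm in the slide's frame
- slide_clear_end (a point): middle of the edge of the slide's clear end, x = -40 mm in the slide's frame
- pad: light pad, fixed: grey plate 130 x 130 x 8 mm with a white glowing disc 84 mm across in the middle of the top; origin at the centre of its underside, z up; the orange stripe lies along its +x edge, so +x is the way the frosted end has to point. Its yaw varies
- pad_centre (a point): middle of the light pad's top face, 8 mm above the bench; axes as the pad's
- blank: bystander: clear glass slide 80 x 30 x 5 mm with no frosted end and no notch, lying on the bench; origin at the centre of its underside
- scribe: bystander: yellow scribe pen, 130 mm long, 10 mm thick, lying on the bench; origin below its middle, length along x
- dish: bystander: clear round dish 84 mm across, 16 mm high; origin at the centre of its underside
- bottle: bystander: white bottle with a blue cap, 52 mm across, 130 mm high; origin at the centre of its underside
- glasses: bystander: amber safety glasses, 140 mm wide (y), 115 mm deep (x), 41 mm high; origin below the middle of the front
Mind the look-alikes: they are no part of the job. What is shaped like the slide but pink or red is not meant.

How it is judged:
On the way, in this order (a step that is already met when the one before it is completed fails the run):
1. the hasp is folded right back (at least 2.1 rad) (value of joint hasp above 2.1 rad), for 0.2 s.
2. the slide is lifted clear of the post (z of slide in the frame of fixture above 0.06 m and contact force between the fingers and slide above 0.5 N), for 0.2 s.
At the end, for the whole second after the job is handed in: Hasp folded back over 2.0 rad; fingers hold the slide still by its clear part (no more than 13 mm past its middle), label up, level within 0.25 rad, label 60 to 150 mm above the pad and within 25 mm of its middle, frosted end towards the orange stripe within 0.3 rad (value of joint hasp above 2 rad and contact force between the fingers and slide above 0.5 N and x of the grasp point in the frame of slide below 0.013 m and angle between slide's own z axis and vertical below 0.25 rad and z of slide_label in the frame of pad_centre between 0.06 and 0.15 m and horizontal distance between slide_label and pad_centre below 0.025 m and angle between the x axis of slide and the x axis of pad, either way round below 0.3 rad and x of slide_clear_end in the frame of pad_centre below -0.035 m and linear speed of slide below 0.03 m/s); the arm keeps its last pose, push and grip.
It fails at once if the slide is tipped over (more than 0.7 rad) (angle between slide's own z axis and vertical above 0.7 rad).
It fails at once if a bystander (plain slide, scribe pen, dish, bottle or glasses) is moved more than 30 mm (distance of any of blank, scribe, dish, bottle, glasses from where it was at the start of the episode above 0.03 m).
It also fails if it takes over 51 s, if anything falls off the work surface, if the arm or the gripper's body presses on something with over 40 N, if the wrist force passes 120 N, or if a joint passes its speed limit or range.

ROBOT

A 6-joint arm with a two-finger parallel gripper is mounted at the origin on the work surface. World frame = base frame: x ahead of the robot, y to its left, z up, the work surface at z = 0. Lengths are in m, angles in rad, forces in N, time in s.
With the tool pointing down it reaches from about 0.3 to 0.875 m from the base axis. Payload 4.2 kg.
Tool frame: the origin (TCP) lies on the centre line of the jaws, within the pads' length; the fingertips stand 22 mm ahead of it and the grasp point (between the pads) lies 3 mm ahead of it; z points along the fingers, x is the direction in which the jaws open and shut, and the axes are right-handed (so a half turn about z gives the same grasp; the last joint's range is limited). The gripper opens to 85 mm and grips with 20 to 120 N. Pads are 22 mm wide; open, the fingers measure 114 mm over their backs; the gripper's body (76 mm by 85 mm) begins 54 mm behind the grasp point. The pads swing forward as they close: fully open they stand 13 mm farther back than shut.
Start: joints at [-1.272, 0.32, 1.565, -0, 1.257, -0.02], TCP at [0.18, -0.546, 0.253] pointing down, gripper open.
Joint ranges: [-3.11, 3.11], [-0.84, 2.01], [0.21, 2.61], [-1.34, 4.49], [0.05, 2.63], [-2.56, 2.56]. Speed limits (rad/s): [2.57, 2.57, 3.14, 3.14, 3.14, 3.14].

INTERFACE

Orientations are given as a unit quaternion [x, y, z, w].
In Python, from station import env gives the robot as it stands.
- The arm moves only by the tool carry_out, never from a script. Its argument "rows" is a list of rows, each a list of 2 entries, a list of its own where there are three numbers: the shift along the tool's x, y, z normalised to -1 to 1, where 1 is 2.5 cm, then the turn about the tool's z normalised to -1 to 1, where 1 is 90 degrees. A call has exactly 5 rows; each row shifts and turns the pose as measured when the row begins, along the tool's axes as they then stand; what a row does not reach is not made up. A row lasts 1/10 s, in which the tool goes at most 50 mm and 8.59 degrees, less where a joint would pass 70% of its speed; a pose out of reach is approached as far as the arm can. A call with a number of a shift or a turn outside -1 to 1 is refused whole. A call with a gripper value outside its range is refused whole. "jaw" is the gripper command: -1 is shut, 1 is fully open, values between are in proportion, set as the call begins (left out, the last holds). The fingers move at their own pace and stop on an object; the grip force is fixed at half the most. Time passes only in rows, so rows that do not move let the fingers close, or fill a call up. It gives the time, the measured TCP pose, the force and the opening at its end, in the units of the state.
- env.read_state(): the state, without advancing time (a new reading comes with each control period).
- env.camera(name): name is "side" or "top"; returns (picture, depth): 384x512x3 uint8, blue, green, red; 384x512 float32, m along the optical axis (not along the pixel's ray), 0 where there is no reading.
- env.calibration(name): a dict with "fovy" (degrees; the focal length in pixels is half the picture's height over the tangent of half this angle, whatever the lens; pixels are square), "cx", "cy" (the principal point, pixels), "camera_from_world" (4x4, takes a point from world to camera coordinates). Camera axes: x right, y down, z forward; pixel columns grow to the right and rows downward; lengths in m; the calibration is good to about 2 mm. A picture is of the moment at which its call begins. calibration takes no time and is no camera call.
- env.sign_off(): hands the job in, once; it reports no verdict.
The state is a dict: "time": time; "joint_positions": joint angles; "dq": joint speeds; "tau": joint torques, N m; "tcp_pos": TCP position; "eef_rot": TCP orientation; "force": force on the tool from outside, world axes, zero at the start; "ft_torque": the same for the moment, N m; "opening": finger opening in m.
Only numpy, scipy, OpenCV 4.12 (cv2) and the standard library are available. Lean on these libraries where they do the work, as an engineer would, in place of code of your own. Each camera call takes 0.05 s, during which the arm holds its last target. There are 200 camera calls.

## Working session

There is one attempt and no reset: what is moved stays moved. The work goes in short steps, Python scripts to look and compute and a tool call to move; the robot and the scene stay as the last step left them, time stands still between calls to the robot, and variables do not carry over. Pictures are saved under pics/ and viewed, about 8 in all and at most 12, crops included, and the job is handed in when it is done.

Besides the shell and the picture viewer there is one more tool, called after "Request:" as name(argument=value, ...), one argument or row to a line, values as JSON. carry_out: Moves the arm, as the interface text tells. Its arguments: {"type":"object","properties":{"rows":{"type":"array"},"jaw":{"type":"number"}},"required":["rows"]}

```bash
mkdir -p pics
cat > h.py <<'E'
import numpy as np, cv2
from station import env
def cal(n):
    c=env.calibration(n); f=192/np.tan(np.radians(c["fovy"])/2); return f,c["cx"],c["cy"],np.array(c["camera_from_world"])
def ray(n,u,v):
    f,cx,cy,T=cal(n); R=T[:3,:3]; o=-R.T@T[:3,3]; d=R.T@np.array([(u-cx)/f,(v-cy)/f,1]); return o,d
def onz(n,u,v,z):
    o,d=ray(n,u,v); return o+d*(z-o[2])/d[2]
def proj(n,p):
    f,cx,cy,T=cal(n); q=T[:3,:3]@np.array(p)+T[:3,3]; return f*q[0]/q[2]+cx,f*q[1]/q[2]+cy
def snap(n,tag):
    p,d=env.camera(n); cv2.imwrite(f"pics/{tag}.png",p); np.save(f"pics/{tag}.npy",d); return p,d
E
python3 - <<'E'
from h import *
a,_=snap("top","t0"); b,_=snap("side","s0")
for n in("top","side"):
    c=env.calibration(n);print(n,c["fovy"],c["cx"],c["cy"],np.round(c["camera_from_world"],3).tolist())
print(env.read_state())
cv2.imwrite("pics/t0b.png",cv2.resize(a,(800,600)));cv2.imwrite("pics/s0b.png",cv2.resize(b,(800,600)))
E
```

```text
top 57.58236412622796 253.99165058437902 189.67995361164384 [[0.024, -1.0, -0.004, -0.039], [-0.987, -0.023, -0.162, 0.583], [0.162, 0.008, -0.987, 0.762], [0.0, 0.0, 0.0, 1.0]]
side 51.8921272106763 253.43281156651366 194.38640360811013 [[-0.863, -0.505, 0.02, 0.485], [-0.387, 0.635, -0.669, 0.251], [0.325, -0.585, -0.743, 0.932], [0.0, 0.0, 0.0, 1.0]]
{'time': 0.1, 'joint_positions': array([-1.27202062e+00,  3.20215736e-01,  1.56554561e+00, -2.65717649e-05,
        1.25742453e+00, -2.00110771e-02]), 'dq': array([-0.00031953, -0.00216294, -0.00221978, -0.00036815, -0.00073397,
       -0.00057768]), 'tau': array([-2.01473299e-04, -4.16408050e+01, -2.34704429e+01, -2.26058830e-05,
        4.91099636e-03, -1.25121213e-05]), 'tcp_pos': array([ 0.18008462, -0.54565557,  0.25257778]), 'eef_rot': array([ 8.10376970e-01, -5.85908296e-01, -6.43693797e-04, -4.69480006e-04]), 'force': array([ 0.22627069, -0.30345699, -0.86649481]), 'ft_torque': array([-0.00454694, -0.06673041, -0.0184499 ]), 'opening': 0.08554713086112953}
```

View pics/t0b.png

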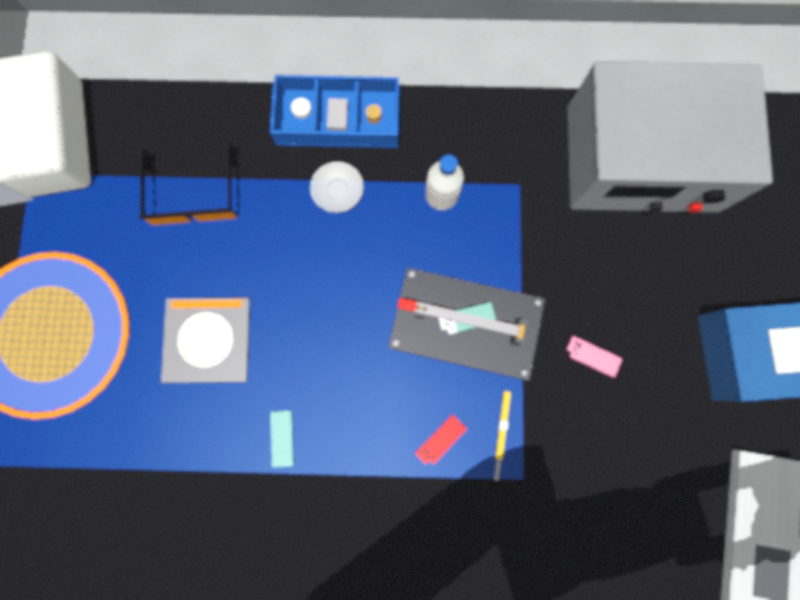

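View pics/s0b.png

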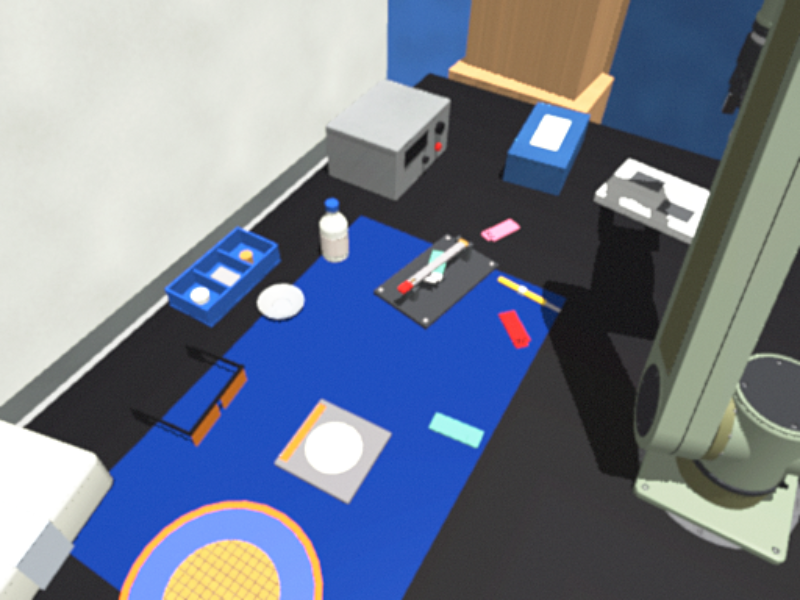

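Four things are slide-shaped, at these pixels in the 800x600 top view:
- green with a white end on the fixture post at (467,319)
- all green on the bench at (282,438), which is the blank
- red at (441,440)
- pink at (595,356)

Only the first has a frosted end and lies under the hasp. The hasp's red tab is at (408,304), its hinge at (518,330), the pad at (205,340) with its stripe at the top (world +x). I'll measure these and confirm in an enlarged crop.

Run:
```python
from h import *
a=cv2.imread("pics/t0.png")
c=a[165:250,240:355]; cv2.imwrite("pics/c0.png",cv2.resize(c,None,fx=6.5,fy=6.5,interpolation=cv2.INTER_CUBIC))
hsv=cv2.cvtColor(a,cv2.COLOR_BGR2HSV)
def blobs(lo,hi,name,z,roi,inv=False):
    m=cv2.inRange(hsv,np.array(lo),np.array(hi)); k=np.zeros_like(m);x0,y0,x1,y1=roi;k[y0:y1,x0:x1]=m[y0:y1,x0:x1]
    n,l,s,ce=cv2.connectedComponentsWithStats(k)
    for i in range(1,n):
        if s[i,4]>15:
            cs,_=cv2.findContours((l==i).astype(np.uint8),0,2);r=cv2.minAreaRect(cs[0])
            print(name,ce[i].round(1),s[i,4],onz("top",*ce[i],z).round(4),[onz("top",*p,z)[:2].round(3).tolist() for p in cv2.boxPoints(r)])
blobs((0,150,80),(8,255,255),"tab",.05,(245,180,275,205))
blobs((70,30,80),(95,200,255),"clear",.041,(250,180,340,230))
blobs((0,0,200),(180,40,255),"white",.041,(250,170,350,245))
blobs((5,150,100),(20,255,255),"stripe",.008,(95,180,165,250))
blobs((0,0,235),(180,40,255),"disc",.008,(95,180,165,250))
blobs((0,0,100),(180,60,255),"pad",.008,(95,180,165,250))
blobs((0,0,40),(180,90,90),"fix",.01,(245,165,355,250))
blobs((70,30,80),(95,200,255),"blank",.005,(160,255,200,305))
```

```text
tab [260.5 194.3] 61 [ 0.5723 -0.0406  0.05  ] [[0.567, -0.028], [0.582, -0.032], [0.577, -0.053], [0.563, -0.05]]
clear [307.3 198.2] 177 [ 0.5671 -0.1496  0.041 ] [[0.565, -0.116], [0.589, -0.121], [0.577, -0.177], [0.553, -0.171]]
clear [296.6 209.1] 56 [ 0.5412 -0.1249  0.041 ] [[0.548, -0.114], [0.549, -0.14], [0.535, -0.14], [0.534, -0.114]]
white [297.4 204.7] 473 [ 0.5514 -0.1268  0.041 ] [[0.541, -0.05], [0.576, -0.056], [0.549, -0.207], [0.514, -0.2]]
stripe [130.7 194.2] 141 [0.5716 0.2743 0.008 ] [[0.573, 0.322], [0.576, 0.22], [0.568, 0.22], [0.566, 0.322]]
disc [130.9 217. ] 1000 [0.5161 0.2692 0.008 ] [[0.556, 0.314], [0.558, 0.231], [0.477, 0.225], [0.475, 0.306]]
pad [131.3 219.7] 2652 [0.5097 0.2679 0.008 ] [[0.58, 0.343], [0.583, 0.206], [0.454, 0.197], [0.451, 0.33]]
fix [346.6 205.2] 1213 [ 0.5569 -0.2485  0.01  ] [[0.655, -0.22], [0.656, -0.269], [0.453, -0.264], [0.452, -0.217]]
blank [180.  280.3] 449 [0.3711 0.143  0.005 ] [[0.41, 0.162], [0.412, 0.131], [0.334, 0.124], [0.332, 0.155]]
```

View pics/c0.png

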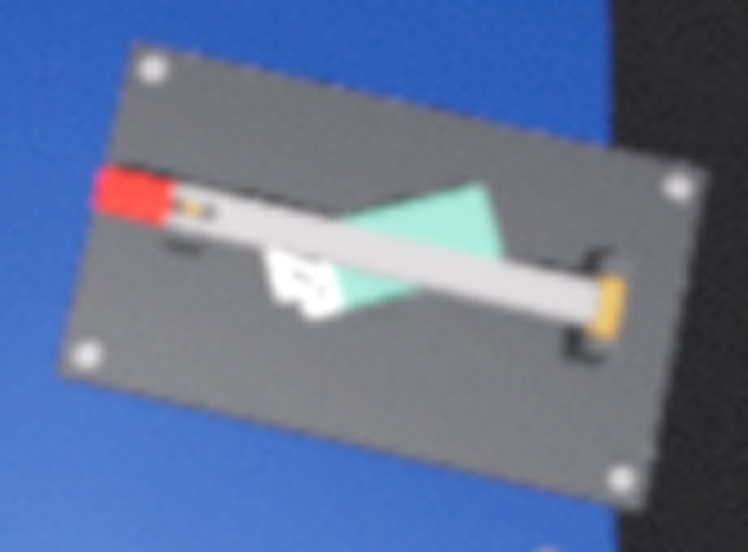

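The crop confirms it. The slide on the post has a white frosted end with label squares at about (300,285) in the crop, a notch at its lower-left corner, and points to world +y and a little -x. The red tab is at (133,195), and the screws are at (152,68), (678,186), (621,478) and (87,355).

```bash
cat >> h.py <<'E'
def plan(goal,yaw=None,step=.8):
    """tool-frame shift/turn from the measured pose to goal TCP, tool x along yaw (mod pi)"""
    from scipy.spatial.transform import Rotation as Ro
    s=env.read_state(); R=Ro.from_quat(s["eef_rot"]).as_matrix(); y0=np.arctan2(R[1,0],R[0,0])
    d=R.T@(np.array(goal)-s["tcp_pos"])
    t=0 if yaw is None else -((yaw-y0+np.pi/2)%np.pi-np.pi/2)
    print("t",round(s["time"],2),"tcp",s["tcp_pos"].round(4),"yaw",round(y0,3),"q",s["joint_positions"].round(2),"F",s["force"].round(1),"open",round(s["opening"],4))
    print("shift units",(d/.025).round(2),"turn deg",round(np.degrees(t),1),"units",round(t/(np.pi/2),3), "tilt",R[2].round(3))
E
python3 - <<'E'
from h import *
f=lambda x,y:(240+(x+.5)/6.5-.5,165+(y+.5)/6.5-.5)
P=[onz("top",*f(*p),.011)[:2] for p in[(152,68),(678,186),(621,478),(87,355)]]
c=np.mean(P,0); y=(P[0]+P[3]-P[1]-P[2]);y/=np.linalg.norm(y);x=(P[0]+P[1]-P[2]-P[3]);x/=np.linalg.norm(x)
print("fix",c.round(4),"y",y.round(3),"x",x.round(3))
h=c-.076*y; t=h+.170*y; print("hinge",h,"tab",t,"yaw",np.arctan2(-y[0],y[1]))
print("slide",[onz("top",*f(*p),.041)[:2].round(4).tolist() for p in[(487,183),(345,220),(503,258),(420,290),(312,321),(266,252)]])
# pad from pad contour hull
a=cv2.imread("pics/t0.png");hsv=cv2.cvtColor(a,cv2.COLOR_BGR2HSV)
m=cv2.inRange(hsv,(0,0,100),(180,60,255))|cv2.inRange(hsv,(5,120,100),(25,255,255));k=np.zeros_like(m);k[183:250,98:164]=m[183:250,98:164]
k=cv2.morphologyEx(k,cv2.MORPH_CLOSE,np.ones((5,5)));cs,_=cv2.findContours(k,0,2);r=cv2.minAreaRect(max(cs,key=cv2.contourArea))
B=np.array([onz("top",*p,.008)[:2] for p in cv2.boxPoints(r)]);print("pad",B.round(3).tolist(),B.mean(0))
plan([*t,.20],np.arctan2(x[1],x[0]))
E
```

```text
fix [ 0.5518 -0.1331] y [0.201 0.98 ] x [ 0.98  -0.201]
hinge [ 0.53654744 -0.20753646] tab [ 0.5706564  -0.04099344] yaw -0.2020121228392725
slide [[0.5805, -0.1664], [0.5659, -0.1156], [0.5535, -0.172], [0.5414, -0.1424], [0.5294, -0.1041], [0.5537, -0.0875]]
pad [[0.58, 0.343], [0.583, 0.206], [0.454, 0.197], [0.451, 0.33]] [0.51703272 0.269123  ]
t 0.1 tcp [ 0.1801 -0.5457  0.2526] yaw -1.252 q [-1.27  0.32  1.57 -0.    1.26 -0.02] F [ 0.2 -0.3 -0.9] open 0.0855
shift units [-14.27 -21.16   2.13] turn deg -60.2 units -0.668 tilt [-0.002 -0.    -1.   ]
```

Request:
carry_out(
  rows=[
    [[-0.56,-0.83,0],-0.095],
    [[-0.43,-0.9,0],-0.095],
    [[-0.29,-0.96,0],-0.095],
    [[-0.14,-0.99,0],-0.095],
    [[0,-1,0],-0.095],
  ],
  jaw=0,
)

```text
time: 0.6
tcp_pos: [0.2561, -0.4444, 0.2496]
eef_rot: [0.969, -0.246, -0.002, -0.002]
force: [0.6, 1.0, 0.4]
opening: 0.0426
```

Request:
carry_out(
  rows=[
    [[0.16,-0.99,0],-0.095],
    [[0.3,-0.95,0],-0.095],
    [[0.44,-1,0],0],
    [[0.44,-1,0],0],
    [[0.44,-1,0],0],
  ],
)

```text
time: 1.1
tcp_pos: [0.3352, -0.3321, 0.2481]
eef_rot: [0.995, -0.097, -0.003, -0.004]
force: [0.5, -1.6, 1.1]
opening: 0.0429
```

Request:
carry_out(
  rows=[
    [[0.44,-1,0],0],
    [[0.44,-1,0],0],
    [[0.44,-1,0],0],
    [[0.44,-1,0],0],
    [[0.44,-1,0],0],
  ],
)

```text
time: 1.6
tcp_pos: [0.4149, -0.2143, 0.2471]
eef_rot: [0.995, -0.097, -0.005, -0.005]
force: [0.7, -0.2, -0.1]
opening: 0.0425
```

Request:
carry_out(
  rows=[
    [[0.44,-1,0.1],0],
    [[0.44,-1,0.1],0],
    [[0.44,-1,0.1],0],
    [[0.44,-1,0.1],0],
    [[0.44,-1,0.1],0],
  ],
)

```text
time: 2.1
tcp_pos: [0.4947, -0.0966, 0.2335]
eef_rot: [0.995, -0.097, -0.006, -0.005]
force: [-0.0, -0.5, 0.4]
opening: 0.0427
```

```bash
python3 -c "
from h import *
plan([.5707,-.041,.10],-.202)"
```

```text
t 2.1 tcp [ 0.4947 -0.0966  0.2335] yaw -0.195 q [-0.22  0.23  1.75  0.01  1.18 -0.03] F [-0.  -0.5  0.4] open 0.0427
shift units [ 2.62 -2.72  5.33] turn deg 0.4 units 0.005 tilt [-0.013 -0.009 -1.   ]
```

Request:
carry_out(
  rows=[
    [[0.66,-0.7,0.9],0],
    [[0.66,-0.7,0.9],0],
    [[0.66,-0.7,0.9],0],
    [[0.66,-0.7,0.9],0],
    [[0,0,0.9],0],
  ],
)

```text
time: 2.6
tcp_pos: [0.578, -0.0339, 0.1189]
eef_rot: [0.995, -0.095, -0.002, -0.005]
force: [-0.6, 0.3, 0.4]
opening: 0.0429
```

Run:
```python
from h import *
plan([.5712,-.039,.048],-.202)
a,_=snap("side","s1");u,v=map(int,proj("side",[.5707,-.041,.046]));print(u,v)
c=a[v-55:v+35,u-60:u+60];cv2.imwrite("pics/s1c.png",cv2.resize(c,None,fx=6,fy=6,interpolation=cv2.INTER_CUBIC))
```

```text
t 2.6 tcp [ 0.578  -0.0339  0.1189] yaw -0.191 q [-0.08  0.44  1.74  0.01  0.96  0.1 ] F [-0.6  0.3  0.4] open 0.0429
shift units [-0.21  0.28  2.83] turn deg 0.7 units 0.007 tilt [-0.006 -0.01  -1.   ]
258 184
```

View pics/s1c.png

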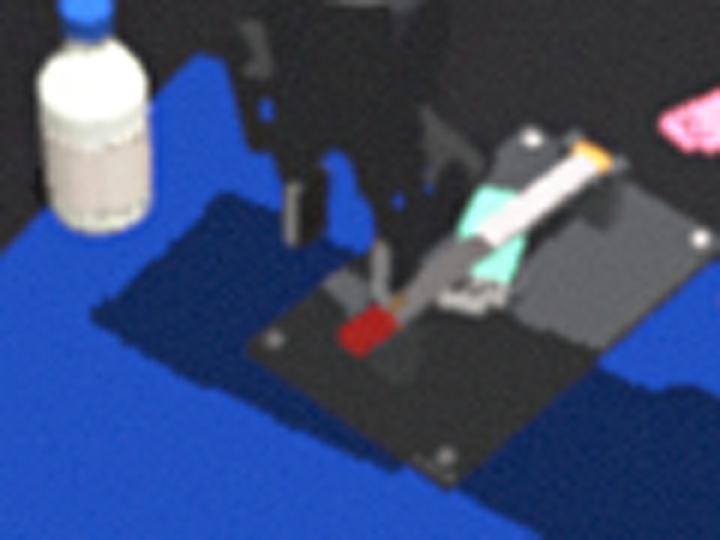

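The gripper's fingers at (300,210) and (380,270) hang above the red tab at (368,330), which projects where I predicted. I'll descend and grip.

Request:
carry_out(
  rows=[
    [[-0.21,0.28,0.5],0],
    [[0,0,0.8],0],
    [[0,0,0.8],0],
    [[0,0,0.6],0],
    [[0,0,0.1],0],
  ],
)

```text
time: 3.15
tcp_pos: [0.5644, -0.0398, 0.0421]
eef_rot: [0.995, -0.095, -0.01, -0.005]
force: [-0.0, 0.2, -1.0]
opening: 0.0425
```

Request:
carry_out(
  rows=[
    [[0,0,0],0],
    [[0,0,0],0],
    [[0,0,0],0],
    [[0,0,0],0],
    [[0,0,0],0],
  ],
  jaw=-1,
)

```text
time: 3.65
tcp_pos: [0.5704, -0.0413, 0.0464]
eef_rot: [0.995, -0.097, -0.002, -0.005]
force: [1.2, -0.9, -2.2]
opening: 0.013
```

```bash
python3 -c "
from h import *
plan([.5712,-.039,.048],-.202)"
```

```text
t 3.65 tcp [ 0.5704 -0.0413  0.0464] yaw -0.193 q [-0.1   0.52  1.83  0.01  0.8   0.09] F [ 1.2 -0.9 -2.2] open 0.013
shift units [ 0.01 -0.1  -0.06] turn deg 0.5 units 0.005 tilt [-0.005 -0.009 -1.   ]
```

Request:
carry_out(
  rows=[
    [[0,0.05,-0.8],0],
    [[0,0.14,-0.79],0],
    [[0,0.23,-0.77],0],
    [[0,0.32,-0.73],0],
    [[0,0.4,-0.69],0],
  ],
)

```text
time: 4.15
tcp_pos: [0.5646, -0.0691, 0.1407]
eef_rot: [0.995, -0.096, -0.003, -0.006]
force: [1.1, -1.1, -5.2]
opening: 0.0133
```

```bash
cat >> h.py <<'E'
def arc():
    s=env.read_state(); p=s["tcp_pos"]-[0,0,.049]; y=(p[:2]-[.5365,-.2075])@[.201,.98]; x=(p[:2]-[.5365,-.2075])@[.98,-.201]
    print("t",s["time"],"x",round(x,4),"y",y.round(4),"z",p[2].round(4),"r",np.hypot(y,p[2]).round(4),"th",np.arctan2(p[2],y).round(3),"F",s["force"].round(1),"open",round(s["opening"],4))
E
python3 -c "
from h import *
arc()"
```

```text
t 4.15 x -0.0003 y 0.1413 z 0.0917 r 0.1684 th 0.576 F [ 1.1 -1.1 -5.2] open 0.0133
```

Request:
carry_out(
  rows=[
    [[0,0.47,-0.64],0],
    [[0,0.55,-0.58],0],
    [[0,0.61,-0.52],0],
    [[0,0.67,-0.44],0],
    [[0,0.71,-0.36],0],
  ],
)

```text
time: 4.65
tcp_pos: [0.5492, -0.1429, 0.2044]
eef_rot: [0.995, -0.095, -0.003, -0.009]
force: [2.4, 1.0, -6.4]
opening: 0.0128
```

```bash
python3 -c "
from h import *
arc()"
```

```text
t 4.65 x -0.0005 y 0.0658 z 0.1554 r 0.1688 th 1.17 F [ 2.4  1.  -6.4] open 0.0128
```

Request:
carry_out(
  rows=[
    [[0,0.75,-0.27],0],
    [[0,0.78,-0.18],0],
    [[0,0.8,-0.09],0],
    [[0,0.8,0],0],
    [[0,0.79,0.1],0],
  ],
)

```text
time: 5.15
tcp_pos: [0.5305, -0.2343, 0.2162]
eef_rot: [0.995, -0.095, -0.001, -0.018]
force: [0.0, 4.8, 1.3]
opening: 0.0126
```

```bash
python3 -c "
from h import *
arc()"
```

```text
t 5.15 x -0.0005 y -0.0275 z 0.1672 r 0.1695 th 1.734 F [0.  4.8 1.3] open 0.0126
```

Request:
carry_out(
  rows=[
    [[0,0.78,0.17],0],
    [[0,0.76,0.27],0],
    [[0,0.72,0.35],0],
    [[0,0.67,0.43],0],
    [[0,0.62,0.51],0],
  ],
)

```text
time: 5.65
tcp_pos: [0.513, -0.3188, 0.1757]
eef_rot: [0.995, -0.096, 0.003, -0.022]
force: [-0.8, 2.1, 4.4]
opening: 0.0127
```

Request:
carry_out(
  rows=[
    [[0,0.55,0.57],0],
    [[0,0.3,0.4],0],
    [[0,0,0],0],
    [[0,0,0],0],
    [[0,0,0],0],
  ],
)

```text
time: 6.15
tcp_pos: [0.5085, -0.3405, 0.1521]
eef_rot: [0.995, -0.098, 0.004, -0.022]
force: [-0.1, 0.6, 1.2]
opening: 0.0127
```

```bash
python3 -c "
from h import *
arc()"
```

```text
t 6.15 x -0.0007 y -0.136 z 0.1031 r 0.1706 th 2.493 F [-0.1  0.6  1.2] open 0.0127
```

The hasp is at about 2.49 rad. I'll release, rise, and move aside so the cameras can see.

Request:
carry_out(
  rows=[
    [[0,0,0],0],
    [[0,0,0],0],
    [[0,0,0],0],
    [[0,0,-0.8],0],
    [[0,0,-1],0],
  ],
  jaw=0,
)

```text
time: 6.65
tcp_pos: [0.5061, -0.3399, 0.1943]
eef_rot: [0.995, -0.096, -0.001, -0.023]
force: [0.3, -0.6, 0.8]
opening: 0.0426
```

Request:
carry_out(
  rows=[
    [[0,0,-1],0],
    [[0,0,-1],0],
    [[-1,0,-0.3],0],
    [[-1,0,0],0],
    [[-1,0,0],0],
  ],
)

```text
time: 7.15
tcp_pos: [0.4339, -0.3291, 0.2571]
eef_rot: [0.995, -0.093, 0.002, -0.021]
force: [0.2, -0.8, 0.1]
opening: 0.0427
```

Run:
```python
from h import *
plan([.55,-.13,.2],None)
a,_=snap("top","t2")
c=a[165:250,240:355]; cv2.imwrite("pics/c2.png",cv2.resize(c,None,fx=6.5,fy=6.5,interpolation=cv2.INTER_CUBIC))
```

```text
t 7.15 tcp [ 0.4339 -0.3291  0.2571] yaw -0.187 q [-0.69  0.28  1.62  0.04  1.27 -0.51] F [ 0.2 -0.8  0.1] open 0.0427
shift units [ 3.08 -8.59  2.65] turn deg 0.0 units 0.0 tilt [ 0.001 -0.041 -0.999]
```

View pics/c2.png

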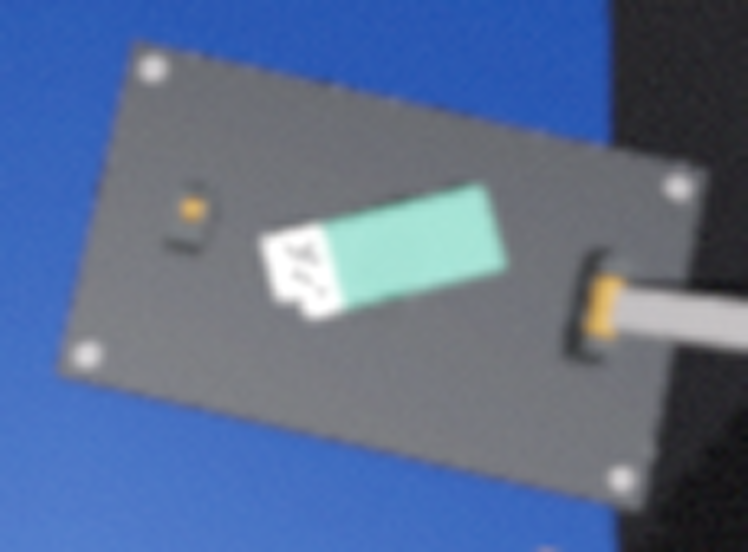

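The hasp is folded back over the hinge at (600,305) and the slide is undisturbed. Its clear part is centred near (415,245), and the frosted, notched end is at (300,270). Measuring the clear part by mask.

Run:
```python
from h import *
a=cv2.imread("pics/t2.png");hsv=cv2.cvtColor(a,cv2.COLOR_BGR2HSV)
m=cv2.inRange(hsv,(70,50,80),(95,255,255));k=np.zeros_like(m);k[185:225,270:325]=m[185:225,270:325]
v,u=np.nonzero(k);P=np.array([onz("top",x,y,.041)[:2] for x,y in zip(u,v)])
c=P.mean(0);w,V=np.linalg.eigh(np.cov(P.T));d=V[:,1]; d=d*np.sign(d[1]);print(len(u),c,d,"len",np.sqrt(12*w))
yaw=np.arctan2(d[1],d[0]);print("slide yaw",yaw,"origin",c+.01*d)
g=c+.006*d   # grasp at slide x=-4mm
print("grasp",g); plan([*g,.12],yaw+np.pi/2)
```

```text
359 [ 0.55784666 -0.14095624] [-0.24626238  0.9692032 ] len [0.03326874 0.05829315]
slide yaw 1.8196183002491295 origin [ 0.55538404 -0.13126421]
grasp [ 0.55636909 -0.13514102]
t 7.2 tcp [ 0.43   -0.3279  0.2573] yaw -0.188 q [-0.69  0.27  1.62  0.04  1.27 -0.52] F [-5.1  1.3 -0.9] open 0.0427
shift units [ 3.55 -8.28  5.83] turn deg -25.0 units -0.278 tilt [-0.004 -0.042 -0.999]
```

Request:
carry_out(
  rows=[
    [[0.38,-0.92,0],-0.093],
    [[0.51,-0.86,0],-0.093],
    [[0.63,-0.78,0],-0.093],
    [[0.74,-0.68,0],0],
    [[0.74,-0.68,0],0],
  ],
  jaw=0.3,
)

```text
time: 7.7
tcp_pos: [0.4961, -0.2213, 0.2627]
eef_rot: [0.991, 0.131, 0.004, -0.019]
force: [0.5, 0.1, 0.1]
opening: 0.0553
```

Request:
carry_out(
  rows=[
    [[0.74,-0.68,0.3],0],
    [[0.74,-0.68,0.8],0],
    [[0.74,-0.68,0.8],0],
    [[0.5,-0.5,0.8],0],
    [[0,0,0],0],
  ],
)

```text
time: 8.2
tcp_pos: [0.5494, -0.1338, 0.1976]
eef_rot: [0.991, 0.134, 0.006, -0.018]
force: [-0.8, -0.2, 0.1]
opening: 0.0558
```

```bash
python3 -c "
from h import *
plan([.5564,-.1351,.042],.249)"
```

```text
t 8.2 tcp [ 0.5494 -0.1338  0.1976] yaw 0.268 q [-0.28  0.35  1.67  0.04  1.13 -0.56] F [-0.8 -0.2  0.1] open 0.0558
shift units [0.16 0.33 6.22] turn deg 1.1 units 0.012 tilt [ 0.016 -0.034 -0.999]
```

Request:
carry_out(
  rows=[
    [[0.16,0.33,0.8],0.012],
    [[0,0,0.9],0],
    [[0,0,0.9],0],
    [[0,0,0.9],0],
    [[0,0,0.3],0],
  ],
)

```text
time: 8.7
tcp_pos: [0.5588, -0.1403, 0.1045]
eef_rot: [0.992, 0.125, 0.009, -0.015]
force: [-0.3, 0.8, -0.2]
opening: 0.0557
```

Request:
carry_out(
  rows=[
    [[0,0,0],0],
    [[0,0,0],0],
    [[0,0,0],0],
    [[0,0,0],0],
    [[0,0,0],0],
  ],
)

```text
time: 9.2
tcp_pos: [0.5606, -0.1422, 0.1085]
eef_rot: [0.992, 0.125, 0.012, -0.013]
force: [-0.5, 0.9, -0.2]
opening: 0.0557
```

```bash
python3 -c "
from h import *
plan([.5564,-.1351,.042],.249)"
```

```text
t 9.2 tcp [ 0.5606 -0.1422  0.1085] yaw 0.25 q [-0.29  0.45  1.76  0.04  0.92 -0.56] F [-0.5  0.9 -0.2] open 0.0557
shift units [-0.16 -0.26  2.66] turn deg 0.1 units 0.001 tilt [ 0.026 -0.023 -0.999]
```

Request:
carry_out(
  rows=[
    [[-0.1,-0.2,0.5],0],
    [[0,0,0.5],0],
    [[0,0,0.5],0],
    [[0,0,0.4],0],
    [[0,0,0],0],
  ],
)

```text
time: 9.7
tcp_pos: [0.5595, -0.1371, 0.0602]
eef_rot: [0.992, 0.125, 0.014, -0.012]
force: [-0.0, -0.9, -0.9]
opening: 0.0552
```

```bash
python3 -c "
from h import *
plan([.5564,-.1351,.042],.249)"
```

```text
t 9.7 tcp [ 0.5595 -0.1371  0.0602] yaw 0.25 q [-0.28  0.5   1.82  0.05  0.8  -0.56] F [-0.  -0.9 -0.9] open 0.0552
shift units [-0.12 -0.09  0.73] turn deg 0.1 units 0.001 tilt [ 0.03  -0.021 -0.999]
```

Request:
carry_out(
  rows=[
    [[-0.12,-0.09,0.4],0],
    [[0,0,0.3],0],
    [[0,0,0],0],
    [[0,0,0],0],
    [[0,0,0],0],
  ],
)

```text
time: 10.2
tcp_pos: [0.5566, -0.1352, 0.041]
eef_rot: [0.992, 0.125, 0.014, -0.012]
force: [-0.7, 0.4, -0.2]
opening: 0.0554
```

Run:
```python
from h import *
plan([.5564,-.1351,.042],.249)
a,_=snap("side","s3");u,v=map(int,proj("side",[.556,-.135,.04]))
c=a[v-45:v+40,u-60:u+60];cv2.imwrite("pics/s3c.png",cv2.resize(c,None,fx=6,fy=6,interpolation=cv2.INTER_CUBIC))
```

```text
t 10.2 tcp [ 0.5566 -0.1352  0.041 ] yaw 0.25 q [-0.28  0.52  1.85  0.05  0.76 -0.56] F [-0.7  0.4 -0.2] open 0.0554
shift units [-0.01 -0.01 -0.04] turn deg 0.1 units 0.001 tilt [ 0.03  -0.021 -0.999]
```

View pics/s3c.png

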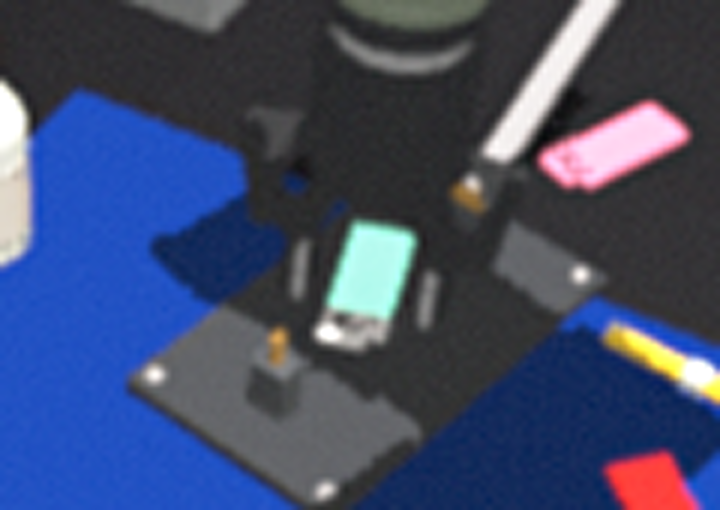

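The fingers at (300,268) and (428,298) straddle the slide's clear part at (372,270), with the frosted end at (350,330) free. Gripping now.

Request:
carry_out(
  rows=[
    [[0,0,0],0],
    [[0,0,0],0],
    [[0,0,0],0],
    [[0,0,0],0],
    [[0,0,0],0],
  ],
  jaw=-1,
)

```text
time: 10.75
tcp_pos: [0.5542, -0.1363, 0.0429]
eef_rot: [0.992, 0.126, 0.011, -0.012]
force: [-1.3, -0.0, -0.6]
opening: 0.0287
```

Request:
carry_out(
  rows=[
    [[0,0,-0.3],0],
    [[0,0,-0.6],0],
    [[0,0,-0.8],0],
    [[0,0,-0.8],0],
    [[0,0,-0.8],0],
  ],
)

```text
time: 11.25
tcp_pos: [0.5519, -0.1376, 0.1266]
eef_rot: [0.992, 0.126, 0.009, -0.013]
force: [0.0, 0.7, -0.3]
opening: 0.0285
```

Request:
carry_out(
  rows=[
    [[0,0,-0.6],0],
    [[0,0,-0.4],0],
    [[0,0,0],0],
    [[0,0,0],0],
    [[0,0,0],0],
  ],
)

```text
time: 11.75
tcp_pos: [0.5533, -0.1384, 0.1562]
eef_rot: [0.992, 0.126, 0.012, -0.012]
force: [-0.1, -0.4, -0.7]
opening: 0.0281
```

Run:
```python
from h import *
# slide yaw = tool yaw+90deg ; grasp at slide x=-4 -> label 34 mm ahead ; target slide yaw .05
pc=np.array([.5165,.2692]); py=.05; g=pc-.034*np.array([np.cos(py),np.sin(py)])
print(g); plan([*g,.115],py-np.pi/2)
```

```text
[0.48254249 0.26750071]
t 11.75 tcp [ 0.5533 -0.1384  0.1562] yaw 0.253 q [-0.28  0.38  1.73  0.04  1.02 -0.55] F [-0.1 -0.4 -0.7] open 0.0281
shift units [  1.28 -16.39   2.02] turn deg -78.4 units -0.871 tilt [ 0.028 -0.02  -0.999]
```

Request:
carry_out(
  rows=[
    [[0.07,-0.92,0],0.094],
    [[-0.06,-0.92,0],0.094],
    [[-0.2,-0.9,0],0.094],
    [[-0.33,-0.86,0],0.094],
    [[-0.45,-0.8,0],0.094],
  ],
)

```text
time: 12.25
tcp_pos: [0.5316, -0.0237, 0.1537]
eef_rot: [0.969, -0.248, 0.003, -0.015]
force: [0.5, 0.1, -1.2]
opening: 0.0284
```

Request:
carry_out(
  rows=[
    [[-0.57,-0.73,0],0.094],
    [[-0.67,-0.63,0],0.094],
    [[-0.75,-0.53,0],0.094],
    [[-0.82,-0.41,0],0.094],
    [[-0.87,-0.29,0],0.094],
  ],
)

```text
time: 12.75
tcp_pos: [0.5097, 0.0944, 0.1517]
eef_rot: [0.811, -0.585, -0.006, -0.012]
force: [0.6, -0.4, -0.2]
opening: 0.0284
```

Request:
carry_out(
  rows=[
    [[-0.9,-0.15,0],0.094],
    [[-0.9,0,0],0.094],
    [[-0.9,0.1,0.2],0],
    [[-0.9,0.1,0.3],0],
    [[0,0,0],0],
  ],
)

```text
time: 13.25
tcp_pos: [0.4929, 0.1896, 0.1367]
eef_rot: [0.714, -0.7, -0.01, -0.007]
force: [0.3, -0.3, -1.0]
opening: 0.0281
```

```bash
python3 -c "
from h import *
plan([.4825,.2675,.115],.05-np.pi/2)"
```

```text
t 13.25 tcp [0.4929 0.1896 0.1367] yaw -1.55 q [0.33 0.35 1.84 0.03 0.95 1.86] F [ 0.3 -0.3 -1. ] open 0.0281
shift units [-3.1   0.35  0.95] turn deg -1.7 units -0.019 tilt [-0.025  0.004 -1.   ]
```

Request:
carry_out(
  rows=[
    [[-0.8,0.1,0.25],-0.019],
    [[-0.8,0.1,0.25],0],
    [[-0.8,0.1,0.25],0],
    [[-0.6,0.05,0.2],0],
    [[0,0,0],0],
  ],
)

```text
time: 13.75
tcp_pos: [0.4799, 0.2642, 0.1112]
eef_rot: [0.725, -0.689, -0.011, -0.004]
force: [0.0, 0.2, -0.3]
opening: 0.0282
```

Run:
```python
from h import *
plan([.4825,.2675,.113],.05-np.pi/2)
a,_=snap("top","t4");b,_=snap("side","s4")
f=lambda n,im:[int(x) for x in proj(n,[.516,.269,.08])]
L=[]
for n,im in(("top",a),("side",b)):
    u,v=f(n,im);L.append(cv2.resize(im[v-55:v+55,max(u-40,0):max(u-40,0)+80],(400,550),interpolation=cv2.INTER_CUBIC));print(n,max(u-40,0),v-55)
cv2.imwrite("pics/f4.png",np.hstack(L))
```

```text
t 13.75 tcp [0.4799 0.2642 0.1112] yaw -1.519 q [0.47 0.41 1.83 0.03 0.91 1.97] F [ 0.   0.2 -0.3] open 0.0282
shift units [-0.13 -0.11 -0.07] turn deg 0.1 units 0.001 tilt [-0.021  0.009 -1.   ]
top 79 159
side 171 214
```

View pics/f4.png

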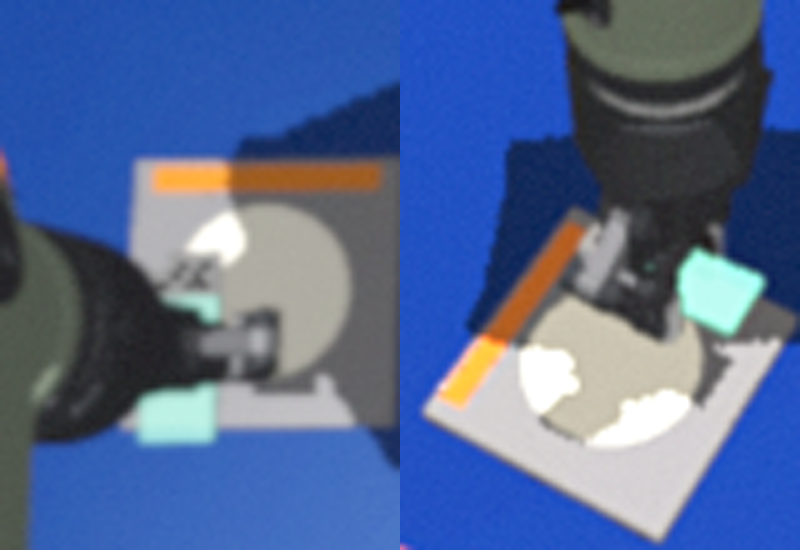

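In the top view (left), the label squares are at (190,272), pointing to the orange stripe, and the clear end's edge is at (177,443). In the side view the slide hangs level with its clear end at (725,290). Computing the offset from the pad middle.

Run:
```python
from h import *
f=lambda x,y:(79+(x+.5)/5-.5,159+(y+.5)/5-.5)
a=onz("top",*f(190,272),.112)[:2]; b=onz("top",*f(177,443),.112)[:2];print("label",a,"clear end",b,"len",np.linalg.norm(a-b),"yaw",np.arctan2(*(a-b)[::-1]))
print("pad corners",[onz("top",*f(*p),.008)[:2].round(4).tolist() for p in[(136,158),(125,428)]])
print("disc off",a-[.5165,.2692])
p=[onz("side",171+x/5,214+y/5,.112)[:2].round(4) for x,y in[(290,248),(367,280),(338,335)]];print(p)
```

```text
label [0.51597886 0.26278561] clear end [0.44476519 0.26191404] len 0.07121900197890674 yaw 0.012238143680488017
pad corners [[0.5799, 0.3358], [0.4501, 0.3289]]
disc off [-0.00052114 -0.00641439]
[array([0.4793, 0.2515]), array([0.4424, 0.2479]), array([0.439 , 0.2768])]
```

Request:
carry_out(
  rows=[
    [[-0.2,0,0],0],
    [[0,0,0],0],
    [[0,0,0],0],
    [[0,0,0],0],
    [[0,0,0],0],
  ],
)

```text
time: 14.35
tcp_pos: [0.481, 0.2658, 0.1131]
eef_rot: [0.724, -0.69, -0.01, -0.005]
force: [-0.5, -0.6, -0.2]
opening: 0.0288
```

Run:
```python
from h import *
plan([.4825,.2675,.113],.05-np.pi/2); print(np.abs(env.read_state()["dq"]).max())
b,_=snap("side","s5")
cv2.imwrite("pics/s5c.png",cv2.resize(b[80:400],(800,500+0)))
```

```text
t 14.35 tcp [0.481  0.2658 0.1131] yaw -1.523 q [0.47 0.41 1.82 0.03 0.91 1.98] F [-0.5 -0.6 -0.2] open 0.0288
shift units [-0.06 -0.06  0.  ] turn deg -0.2 units -0.002 tilt [-0.02   0.006 -1.   ]
0.004251825793646745
```

View pics/s5c.png

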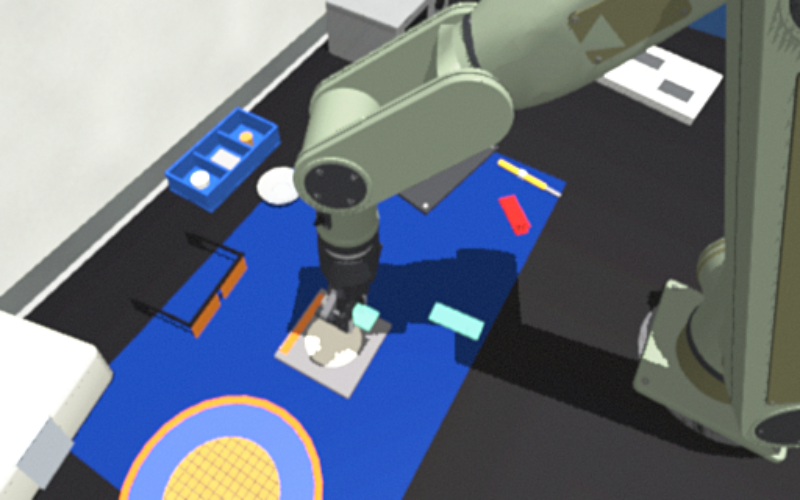

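The slide is held over the pad, its clear end visible at (365,317). The blank (456,320), dish (278,185), scribe (528,177) and glasses are where they started. Everything is still, so I'm handing in.

```bash
python3 -c "
from h import *
print(env.sign_off())"
```

```text
the job is handed in; nothing more can be done
None
```

The job is handed in at about 14.4 s. The hasp is folded back, and the slide is held level and label up above the light pad, frosted end towards the orange stripe. `sign_off` gives no verdict.

- **Hasp:** I swung it by its red tab to about 2.49 rad, worked out from the arm's position when I let go. Pictures taken afterwards showed it folded back. In the last picture the arm hides it, so I did not see it again at the end.
- **Slide:** I gripped it across its width about 4 mm to the clear side of its middle and lifted it without turning it over. The jaws stand at 28.8 mm open on the 30 mm glass.
- **Position over the pad:** The label measured about 6 mm from the pad's middle before a last nudge of a few mm towards it; I did not measure it again. It is roughly 10 cm above the pad.
- **Direction and level:** The slide's direction is within about 0.05 rad of the pad's, and the tool is tilted about 0.02 rad. Joint speeds were about zero at the end.
- **Bystanders:** The blank, scribe, dish and glasses looked unmoved in the last side view. The bottle was hidden behind the arm there; the gripper was not near it on any path.
- **Disagreement between views:** The side camera put the slide's clear end 2–5 mm from where the top camera did, well inside the tolerance.

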